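Lay the portafilter and the group brush in the tool tray

ROBOT

A 6-joint arm with a two-finger parallel gripper is mounted at the origin on a cart in front of the work surface, level with it; the furniture and walls round the work are solid. World frame = base frame: x ahead of the robot, y to its left, z up, the work surface at z = 0. Lengths are in mm, angles in rad, forces in N, time in s.
With the tool pointing down it reaches from about 275 to 750 mm from the base axis. Payload 10.2 kg.
Tool frame: the origin (TCP) lies at the very end of the fingers, on their centre line; the grasp point (between the pads) lies 19 mm behind it; z points along the fingers, y is the line along which they close (so a half turn about z gives the same grasp; the last joint's range is limited). The gripper opens to 85 mm and grips with 20 to 120 N. Pads are 22 mm wide; open, the fingers measure 114 mm over their backs; the gripper's body (76 mm by 85 mm) begins 54 mm behind the grasp point. The pads swing forward as they close: fully open they stand 13 mm farther back than shut.
Start: joints at [-1.461, 0.313, 1.498, -0, 1.331, -0.223], TCP at [171.5, -496.205, 231.294] pointing down, gripper open.
Joint ranges: [-2.94, 2.94], [-0.97, 2.17], [0.19, 2.56], [-1.23, 4.37], [0.02, 3.11], [-2.88, 2.88]. Speed limits (rad/s): [2.39, 2.39, 3.01, 3.14, 3.14, 3.14].

INTERFACE

Orientations are given as a unit quaternion [w, x, y, z].
In Python, from rig import ctrl gives the robot as it stands.
- The arm moves only by the shell command python3 -m inch 'ROWS' [OPENING] [FORCE]. ROWS is text: rows parted by semicolons, each of 6 numbers parted by spaces: the shift along the tool's x, y, z in mm, then the turn, a rotation vector about the tool's x, y, z in units of 6 degrees (1.0 is 6 degrees). A call has exactly 10 rows; each row shifts and turns the commanded pose from where the row before left it, along the tool's axes as they then stand; what a row does not reach is not made up. A row lasts 1/12 s, in which the tool goes at most 41.7 mm and 7.16 degrees, less where a joint would pass 70% of its speed; a pose out of reach is approached as far as the arm can. A call with a gripper value outside its range is refused whole. OPENING is the opening, from 0 (shut) to 1 (fully open), set as the call begins (- or left out, the last holds). The fingers move at their own pace and stop on an object; FORCE is the grip in N (left out, the last holds). Time passes only in rows, so rows that do not move let the fingers close, or fill a call up. It gives the time, the measured TCP pose, the force, the opening and the grip force at its end, in the units of the state.
- ctrl.sense(): the state, without advancing time (a new reading comes with each control period).
- ctrl.capture(name): name is "scene" or "top" or "wrist"; returns a dict with "image" (384x512x3 uint8, red, green, blue), "intrinsics" (3x3 intrinsics, pixels), "rvec" (rotation vector, rad) and "tvec" (3), from world to camera coordinates, as OpenCV has them. Camera axes: x right, y down, z forward; pixel columns grow to the right and rows downward; lengths in mm; the calibration is good to about 2 mm. A picture is of the moment at which its call begins. There is no depth.
- ctrl.finish_job(): hands the job in; it is judged then, once.
The state is a dict: "time_s": time; "joints": joint angles; "dq": joint speeds; "tau": joint torques, N m; "eef_pos": TCP position; "ee_rot": TCP orientation; "force": force on the tool from outside, world axes, zero at the start; "wrist_torque": the same for the moment, N m; "grip_width": opening from 0.0 (shut) to 1.0 (fully open); "grip_force": force on a finger pad.
Only numpy, scipy, OpenCV 4.12 (cv2) and the standard library are available. Lean on these libraries where they do the work, as an engineer would, in place of code of your own. Each camera call takes 0.05 s, during which the arm holds its last target. There are 200 camera calls.

TASK

Tidy the bar tools: lay the empty portafilter in the wide lane of the wooden tool tray and the long black group brush in the narrow lane, both lying flat along their lanes with the heads at the closed end and the handles towards the open end. Carry the portafilter level, set both down rather than drop them, and leave the other things on the worktop where they are.

Things in the scene. Friction and masses are not known exactly. Their poses are not given: they have to be found in the camera images.
- tool_tray: Fixed wooden tray, 270 (its x) x 210 mm (y). Origin: centre of its underside, z up. Floor 4 mm above the worktop. Rims 12 mm high, 6 mm thick, on both long sides and across the +x end (closed end, away from the robot); the -x end is open. A rib along x at y = -25 mm, 9 mm high, 6 mm thick, parts a wide left (+y) lane from a narrow right one. Rims and rib are dark.
- wide_lane (a point): Middle of the wide lane, on its floor (4 mm above the worktop); axes as the tray's: x points along the lane to the closed end. The lane is 121 mm wide.
- narrow_lane (a point): Middle of the narrow lane, on its floor (4 mm above the worktop); axes as the tray's: x points along the lane to the closed end. The lane is 71 mm wide.
- portafilter: Empty portafilter: black handle, round steel head, two spouts below; 227 x 83 x 57 mm, 0.5 kg. Origin: under mid-length, at its underside; x from handle to head, z up. Head x 44 to 113, spouts 50 mm over both in y. Steel neck x 18 to 44, 14 to 16 mm wide, z 32 to 52 mm, free below. Handle x -113 to 18, to 30 mm thick, sloping down to its end. Balance point on the axis at x = 27 mm, at the neck.
- portafilter_head (a point): Middle of the portafilter's head, 79 mm from its origin along its x, 45 mm above its underside.
- brush: Group brush: black plastic, 217 mm long (its x), handle about 20 mm wide and high, head with short bristles 30 mm wide. Origin: under mid-length, at its underside; x from handle to bristle head, z up. 0.06 kg. Handle can be gripped from x = -80 to 50 mm; balance point near the origin.
- brush_head (a point): Middle of the brush's head, 74 mm from its origin along its x, 12 mm above its underside.
- timer: Bystander: small white kitchen timer with three buttons, 58 x 62 x 21 mm; origin at the centre of its underside.
- shot_glass: Bystander: shot glass, 49 mm across and 61 mm high, the one that stands clear of the things at the back; origin at the centre of its underside.
- cup: Bystander: white cup with a handle, standing mouth down, 80 x 108 x 64 mm; origin at the centre of its underside.
- leveller: Bystander: low round steel leveller, 60 mm across and 34 mm high; origin at the centre of its underside.
- teaspoon: Bystander: teaspoon with a purple handle, 133 x 27 x 13 mm; origin under its middle. It stays where it lies.
Mind the look-alikes: they are no part of the job. There is more than one size of the brush; the job needs the larger.

How it is judged:
By the outcome, as a careful person would: the job done as asked, in the order asked, and still so for the second after the job is handed in, with the robot touching nothing.
It also fails if it takes over 66 s, if anything falls off the work surface, if the arm or the gripper's body presses on something with over 40 N, if the wrist force passes 120 N, or if a joint passes its speed limit or range.

## Working session

There is one attempt and no reset: what is moved stays moved. The work goes in short steps, Python scripts to look and compute and a shell command to move; the robot and the scene stay as the last step left them, time stands still between calls to the robot, and variables do not carry over. Pictures are saved under pics/ and viewed, at most 10 in all, crops included, and the job is handed in when it is done.

```bash
mkdir -p pics; ls; cat > h.py <<'E'
import numpy as np, cv2
from rig import ctrl
from scipy.spatial.transform import Rotation as R
def grab(cam,fn):
    d=ctrl.capture(cam); cv2.imwrite('pics/'+fn+'.png',d['image'][:,:,::-1])
    np.savez('pics/'+fn+'.npz',K=d['intrinsics'],r=np.array(d['rvec'],float),t=np.array(d['tvec'],float)); return d
def px(fn,u,v,z):
    d=np.load('pics/'+fn+'.npz'); Rm=cv2.Rodrigues(d['r'])[0]; t=d['t'].ravel()
    c=-Rm.T@t; ray=Rm.T@np.linalg.inv(d['K'])@[u,v,1]
    return c+ray*(z-c[2])/ray[2]
def proj(fn,P):
    d=np.load('pics/'+fn+'.npz'); return cv2.projectPoints(np.array(P,float).reshape(-1,1,3),d['r'],d['t'],d['K'],None)[0].reshape(-1,2)
def crop(fn,u0,v0,u1,v1,s,out):
    im=cv2.imread('pics/'+fn+'.png')[v0:v1,u0:u1]; cv2.imwrite('pics/'+out+'.png',cv2.resize(im,None,fx=s,fy=s,interpolation=cv2.INTER_CUBIC))
E
python3 - <<'E'
from h import *
for c in('top','scene'): 
    grab(c,c+'0'); d=np.load('pics/'+c+'0.npz'); print(c,-cv2.Rodrigues(d['r'])[0].T@d['t'].ravel())
im=cv2.imread('pics/top0.png'); cv2.imwrite('pics/t0b.png',cv2.resize(im,(800,600),interpolation=cv2.INTER_CUBIC))
im=cv2.imread('pics/scene0.png'); cv2.imwrite('pics/s0b.png',cv2.resize(im,(800,600),interpolation=cv2.INTER_CUBIC))
s=ctrl.sense(); print(s['time_s'],s['eef_pos'],s['ee_rot'],s['force'])
E
```

```text
pics
top [ 306.02245147 -152.51273801 1558.40588786]
scene [-281.00594242  653.07344733 1390.08882571]
0.1 [ 171.46197363 -495.96551227  230.78769997] [-6.03249473e-04  9.86187299e-01  1.65632870e-01  2.66075845e-05] [-0.01342569  0.72311299 -0.2219359 ]
```

View pics/t0b.png

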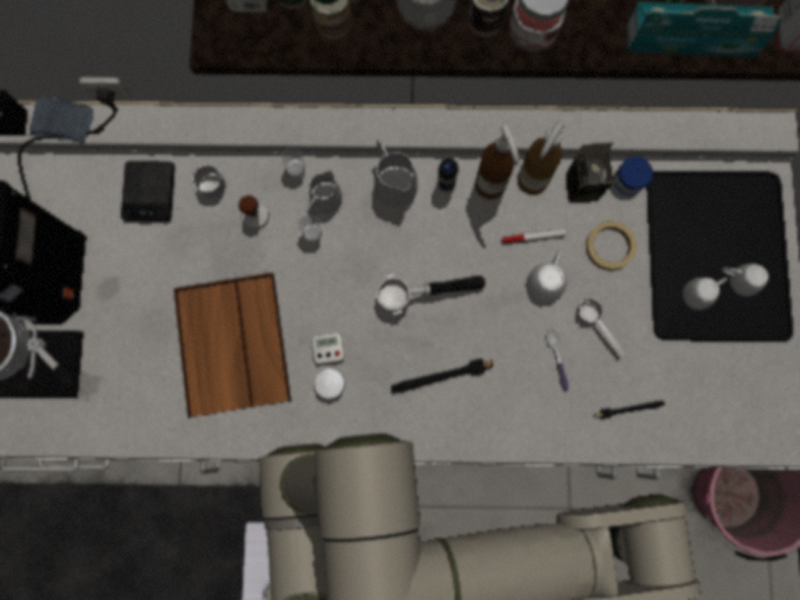

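View pics/s0b.png

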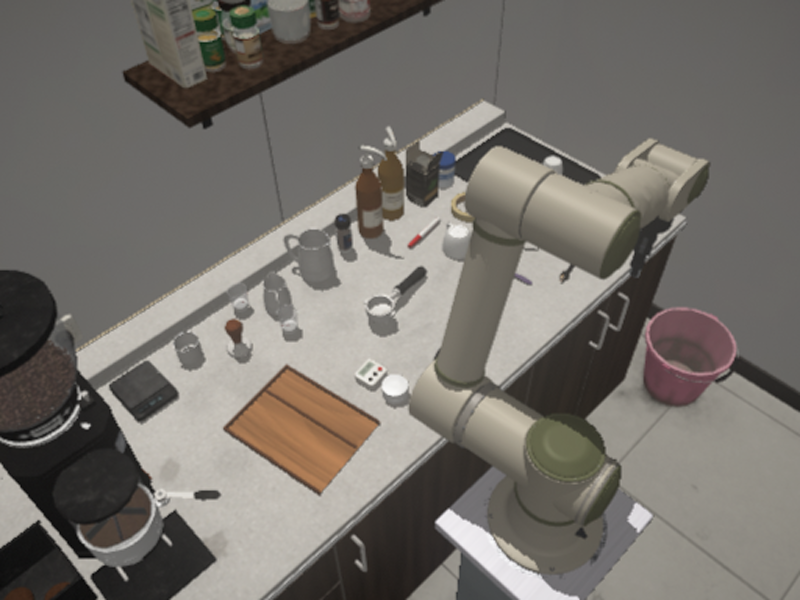

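The top view (800x600) shows the tray at about (232,345) with its closed end up. The portafilter head is at (392,297) and its handle runs to (483,284). The large brush runs from (395,387) to (490,366), and the timer (328,348) and leveller (329,384) sit between tray and brush. I'll enlarge the work area next.

```bash
python3 - <<'E'
from h import *
crop('top0',105,165,325,275,3.6,'t0c')
im=cv2.imread('pics/t0c.png');print(im.shape)
E
```

```text
(396, 792, 3)
```

View pics/t0c.png

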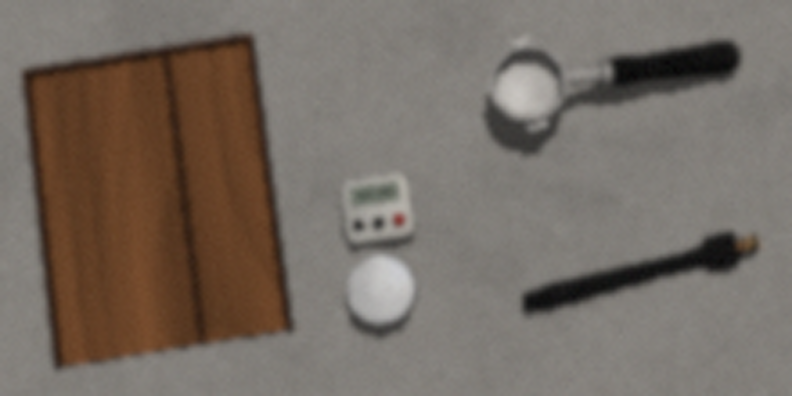

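The crop shows the tray corners at (25,72), (252,36), (291,330) and (58,367). The portafilter head is at (525,90) and its handle end at (739,57). The brush's handle end is at (525,303), its head at (722,250), and the bristle tip at (757,242).

```bash
python3 - <<'E'
from h import *
np.set_printoptions(precision=1,suppress=True)
def w(a,b,z): return px('top0',105+(a+.5)/3.6-.5,165+(b+.5)/3.6-.5,z)
C=[w(25,72,12),w(252,36,12),w(291,330,8),w(58,367,8)]
for c in C: print(c)
print(np.linalg.norm(C[0]-C[1]),np.linalg.norm(C[1]-C[2]))
ctr=np.mean(C,0); ax=((C[0]+C[1])-(C[2]+C[3]))[:2]; yaw=np.arctan2(ax[1],ax[0]); print('tray',ctr,np.degrees(yaw))
u=np.array([np.cos(yaw),np.sin(yaw)]);v=np.array([-u[1],u[0]])
print('wide',ctr[:2]+v*38.5,'narrow',ctr[:2]-v*63.5)
he=w(739,57,22);hd=w(527,90,57);d=hd-he;y=np.arctan2(d[1],d[0]);q=np.array([np.cos(y),np.sin(y)])
print('pf',he,hd,np.linalg.norm(d[:2]),'exp~192',np.degrees(y),'origin',hd[:2]-79*q,'balance',hd[:2]-52*q,'neck',w(585,80,52))
b0=w(525,303,12);b1=w(757,242,10);d=b1-b0;y=np.arctan2(d[1],d[0])
print('br',b0,b1,np.linalg.norm(d),np.degrees(y),(b0+b1)/2, 'head',w(722,250,20))
print('timer',w(378,210,21),'lev',w(380,290,34))
s=ctrl.sense();r=R.from_quat(np.array(s['ee_rot'])[[1,2,3,0]]);print(r.as_matrix())
E
```

```text
[617.5 327.4  12. ]
[653.4 124.3  12. ]
[390.1  79.    8. ]
[355.2 281.8   8. ]
206.24645401515042 267.21147436117127
tray [504.1 203.2  10. ] 9.813195788592063
wide [497.5 241.1] narrow [514.9 140.6]
pf [ 637.5 -314.8   22. ] [ 598.1 -125.9   57. ] 192.91022578338013 exp~192 101.77503508565134 origin [ 614.2 -203.3] balance [ 608.7 -176.8] neck [ 608.6 -176.5   52. ]
br [ 416.1 -126.3   12. ] [ 472.7 -330.9   10. ] 212.24222731919747 -74.52493650565644 [ 444.4 -228.6   11. ] head [ 464.2 -298.9   20. ]
timer [495.5   4.5  21. ] lev [424.1  -0.7  34. ]
[[ 0.9  0.3 -0. ]
 [ 0.3 -0.9  0. ]
 [ 0.  -0.  -1. ]]
```

```bash
cat >> h.py <<'E'
def need(x,y,z,yaw):
    s=ctrl.sense();m=R.from_quat(np.array(s['ee_rot'])[[1,2,3,0]]);M=m.as_matrix();p=np.array(s['eef_pos'])
    a=np.radians(yaw);T=np.array([[np.cos(a),np.sin(a),0],[np.sin(a),-np.cos(a),0],[0,0,-1]])
    d=np.array([x,y,z])-p
    print('t %.2f'%s['time_s'],'pos',p.round(1),'yaw %.1f'%np.degrees(np.arctan2(M[1,0],M[0,0])),'F',np.array(s['force']).round(1),'grip',round(s['grip_width'],3),s['grip_force'])
    print('shift in present tool axes',(M.T@d).round(1),'| after turning',(T.T@d).round(1),'| turn units',((m.inv()*R.from_matrix(T)).as_rotvec(degrees=True)/6).round(2))
E
python3 -m inch '26 -8 4 0 0 0;26 -8 4 0 0 0;26 -8 4 0 0 0;26 -8 4 0 0 0;26 -8 4 0 0 0;26 -8 4 0 0 0;26 -8 4 0 0 0;26 -8 4 0 0 0;26 -8 4 0 0 0;26 -8 4 0 0 0' 0.6 40
python3 -m inch '26 -8 4 0 0 0;26 -8 4 0 0 0;26 -8 4 0 0 0;26 -8 4 0 0 0;26 -8 4 0 0 0;26 -8 4 0 0 0;26 -8 4 0 0 0;26 -8 4 0 0 0;26 -8 4 0 0 0;26 -8 4 0 0 0' 
python3 -m inch '0 0 0 0 0 -1.15;0 0 0 0 0 -1.15;0 0 0 0 0 -1.15;0 0 0 0 0 -1.15;0 0 0 0 0 -1.15;0 0 0 0 0 -1.15;0 0 0 0 0 -1.15;0 0 0 0 0 -1.15;0 0 0 0 0 -1.15;0 0 0 0 0 -1.15'
python3 - <<'E'
from h import *
need(608.1,-173.9,100,101.8)
E
```

```text
time_s: 0.93
eef_pos: [392.0, -334.6, 190.9]
ee_rot: [-0.0, 0.986, 0.166, -0.0]
force: [0.4, -1.3, -0.4]
grip_width: 0.599
grip_force: 0.0
time_s: 1.77
eef_pos: [611.5, -174.0, 150.7]
ee_rot: [-0.0, 0.986, 0.166, -0.0]
force: [-0.5, 0.5, 0.2]
grip_width: 0.596
grip_force: 0.0
time_s: 2.6
eef_pos: [610.5, -175.0, 150.8]
ee_rot: [-0.0, 0.717, 0.697, -0.0]
force: [0.6, 0.1, -0.5]
grip_width: 0.599
grip_force: 0.0
t 2.60 pos [ 610.5 -175.   150.8] yaw 88.4 F [ 0.6  0.1 -0.5] grip 0.599 0.0
shift in present tool axes [ 1.  -2.4 50.8] | after turning [ 1.6 -2.1 50.8] | turn units [-0.01 -0.01 -2.23]
```

```bash
python3 -m inch '0 0 3 0 0 -1;0 0 3 0 0 -1;0 0 3 0 0 -0.2;1.6 -2 6 0 0 0;0 0 6 0 0 0;0 0 6 0 0 0;0 0 3 0 0 0;0 0 0 0 0 0;0 0 0 0 0 0;0 0 0 0 0 0'
python3 - <<'E'
from h import *
need(608.1,-173.9,23,101.8)
grab('wrist','w1'); grab('top','top1')
im=cv2.imread('pics/w1.png'); cv2.imwrite('pics/w1b.png',cv2.resize(im,(800,600),interpolation=cv2.INTER_CUBIC))
q=np.array([np.cos(np.radians(101.8)),np.sin(np.radians(101.8)),0]);o=np.array([614.2,-203.3,0])-0
o=np.array([598.1,-125.9,0])-79*q
print((proj('w1',[o+q*x+[0,0,z] for x,z in((18,45),(30,50),(44,50),(79,57),(113,57),(-113,20))])*1.5625).round(0))
E
```

```text
time_s: 3.43
eef_pos: [608.6, -174.0, 121.6]
ee_rot: [0.0, 0.634, 0.773, 0.0]
force: [-1.0, 0.2, -0.1]
grip_width: 0.599
grip_force: 0.0
t 3.43 pos [ 608.6 -174.   121.6] yaw 101.2 F [-1.   0.2 -0.1] grip 0.599 0.0
shift in present tool axes [ 0.2 -0.5 98.6] | after turning [ 0.2 -0.5 98.6] | turn units [ 0.    0.   -0.09]
[[393. 341.]
 [393. 322.]
 [393. 294.]
 [392. 221.]
 [391. 140.]
 [395. 520.]]
```

View pics/w1b.png

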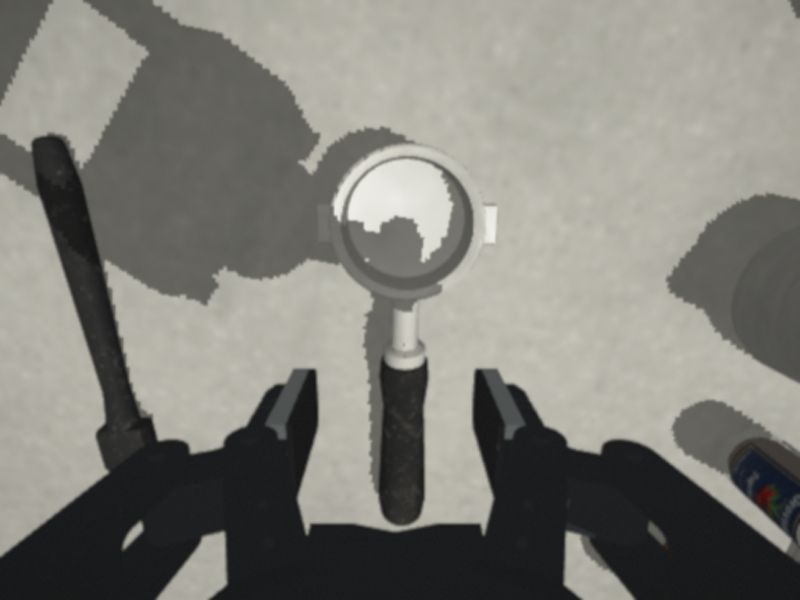

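The wrist view has the head centre at (404,221), the neck from (405,300) to (405,347), and the handle end at (401,522). The portafilter is well aligned, only a few mm to the right.

```bash
python3 - <<'E'
from h import *
f=lambda u,v,z:px('w1',u/1.5625-.2,v/1.5625-.2,z).round(1)
n=f(405,322,48);h=f(404,221,57);e=f(401,520,18);print(n,h,e,np.degrees(np.arctan2(*(h-e)[1::-1])))
h2=f(404,221,50);print(h2)
print((proj('w1',[608.6,-174,121.6])*1.5625),(proj('w1',[608.6,-174,140.6])*1.5625))
need(n[0],n[1],23,102)
E
```

```text
[ 613.9 -173.4   48. ] [ 603.2 -124.5   57. ] [ 640.9 -314.4   18. ] 101.22867838412552
[ 603.5 -125.3   50. ]
[[393.53157625 390.35194359]] [[393.40510897 419.74553706]]
t 3.53 pos [ 608.6 -174.   121.6] yaw 101.3 F [-0.5 -0.4  0.6] grip 0.603 0.0
shift in present tool axes [-0.4  5.3 98.6] | after turning [-0.5  5.3 98.6] | turn units [ 0.    0.   -0.12]
```

```bash
python3 -m inch '0 2.3 6 0 0 0;0 2.3 10 0 0 0;0 0 14 0 0 0;0 0 14 0 0 0;0 0 14 0 0 0;0 0 14 0 0 0;0 0 14 0 0 0;0 0 8 0 0 0;0 0 4 0 0 0;0 0 0 0 0 0'
python3 -m inch '0 0 0 0 0 0;0 0 0 0 0 0;0 0 0 0 0 0;0 0 0 0 0 0;0 0 0 0 0 0;0 0 0 0 0 0;0 0 0 0 0 0;0 0 0 0 0 0;0 0 0 0 0 0;0 0 0 0 0 0' 0 60
python3 - <<'E'
from h import *
need(600,-173,23,102)
grab('wrist','w2')
im=cv2.imread('pics/w2.png'); cv2.imwrite('pics/w2b.png',cv2.resize(im,(800,600),interpolation=cv2.INTER_CUBIC))
E
```

```text
time_s: 4.37
eef_pos: [612.6, -172.8, 22.2]
ee_rot: [-0.001, 0.634, 0.773, -0.0]
force: [-0.2, -0.2, -0.3]
grip_width: 0.603
grip_force: 0.0
time_s: 5.2
eef_pos: [613.5, -173.2, 24.1]
ee_rot: [0.001, 0.634, 0.773, 0.0]
force: [1.1, 1.3, 5.4]
grip_width: 0.149
grip_force: 58.6
t 5.20 pos [ 613.5 -173.2   24.1] yaw 101.3 F [1.1 1.3 5.4] grip 0.149 58.59375241678208
shift in present tool axes [  2.8 -13.2   1.1] | after turning [  3.  -13.2   1.1] | turn units [ 0.01  0.01 -0.12]
```

View pics/w2b.png

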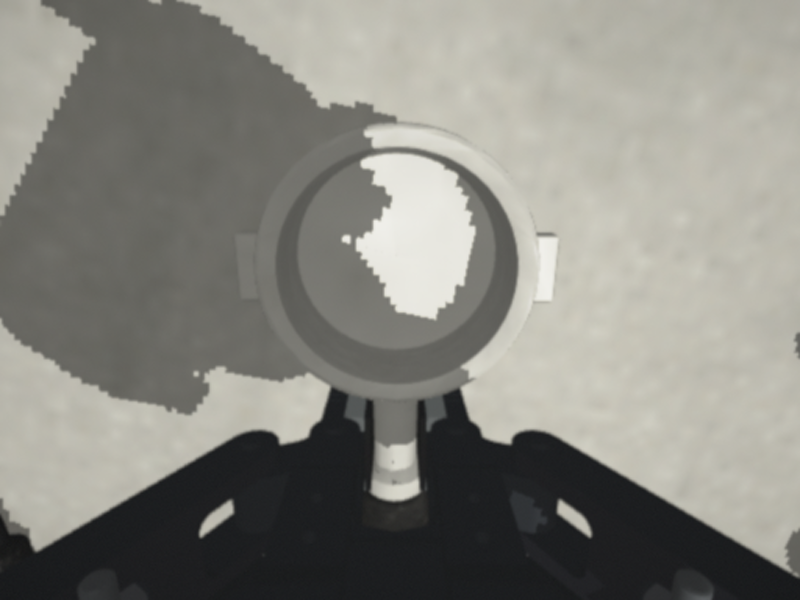

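The neck is held centrally between the pads at (397,470), with the handle collar and the head clear on both sides. Next I lift.

```bash
python3 -m inch '0 0 0 0 0 0;0 0 0 0 0 0;0 0 -3 0 0 0;0 0 -8 0 0 0;0 0 -14 0 0 0;0 0 -18 0 0 0;0 0 -18 0 0 0;0 0 -18 0 0 0;0 0 -14 0 0 0;0 0 -7 0 0 0' - 100
python3 - <<'E'
from h import *
f=lambda u,v,z:px('w2',u/1.5625-.2,v/1.5625-.2,z).round(1)
h=f(397,262,57); p=np.array([613.5,-173.2]); print(h,np.linalg.norm(h[:2]-p))
need(528,246.4,124,9.8)
E
```

```text
time_s: 6.08
eef_pos: [613.0, -173.2, 125.0]
ee_rot: [0.001, 0.634, 0.773, 0.0]
force: [0.8, -0.2, -4.5]
grip_width: 0.137
grip_force: 97.5
[ 604.4 -123.2   57. ] 50.82135377968595
t 6.08 pos [ 613.  -173.2  125. ] yaw 101.3 F [ 0.8 -0.2 -4.5] grip 0.137 97.54825668038393
shift in present tool axes [428.1  -1.4   0.7] | after turning [ -12.4 -427.9    1. ] | turn units [ 1.000e-02 -0.000e+00  1.524e+01]
```

```bash
python3 -m inch '5 0 0 0 0 0;12 0 0 0 0 0;20 0 0 0 0 0;25 0 0 0 0 0;25 0 0 0 0 0;25 0 0 0 0 0;25 0 0 0 0 0;25 0 0 0 0 0;25 0 0 0 0 0;25 0 0 0 0 0'
python3 -m inch '25 0 0 0 0 0;25 0 0 0 0 0;25 0 0 0 0 0;25 0 0 0 0 0;25 0 0 0 0 0;25 0 0 0 0 0;25 0 0 0 0 0;20 0 0 0 0 0;14 0 0 0 0 0;7 0 0 0 0 0'
python3 -m inch '0 0 0 0 0 0.3;0 0 0 0 0 0.6;0 0 0 0 0 1;0 0 0 0 0 1;0 0 0 0 0 1;0 0 0 0 0 1;0 0 0 0 0 1;0 0 0 0 0 1;0 0 0 0 0 1;0 0 0 0 0 1'
python3 -m inch '0 0 0 0 0 1;0 0 0 0 0 1;0 0 0 0 0 1;0 0 0 0 0 1;0 0 0 0 0 1;0 0 0 0 0 0.8;0 0 0 0 0 0.5;0 0 0 0 0 0;0 0 0 0 0 0;0 0 0 0 0 0'
python3 - <<'E'
from h import *
need(528,246.4,28,9.8)
grab('wrist','w3');grab('top','top3')
im=cv2.imread('pics/w3.png'); a=cv2.resize(im,(480,360),interpolation=cv2.INTER_CUBIC)
t=cv2.imread('pics/top3.png')[140:290,90:230]; b=cv2.resize(t,(320,343),interpolation=cv2.INTER_CUBIC)
o=np.zeros((360,800,3),np.uint8);o[:,:480]=a;o[:343,480:]=b;cv2.imwrite('pics/m3.png',o)
E
```

```text
time_s: 6.92
eef_pos: [569.8, 37.1, 121.9]
ee_rot: [-0.001, 0.634, 0.773, -0.001]
force: [0.2, 1.1, -4.9]
grip_width: 0.135
grip_force: 97.5
time_s: 7.75
eef_pos: [527.7, 248.6, 122.2]
ee_rot: [-0.001, 0.634, 0.774, -0.001]
force: [0.5, 0.3, -5.8]
grip_width: 0.138
grip_force: 97.5
time_s: 8.58
eef_pos: [529.0, 246.1, 122.6]
ee_rot: [0.0, 0.915, 0.403, -0.001]
force: [-0.0, -0.4, -4.8]
grip_width: 0.136
grip_force: 97.6
time_s: 9.42
eef_pos: [529.2, 246.5, 123.0]
ee_rot: [0.0, 0.996, 0.088, -0.0]
force: [-0.3, -0.1, -5.2]
grip_width: 0.134
grip_force: 97.6
t 9.42 pos [529.2 246.5 123. ] yaw 10.1 F [-0.3 -0.1 -5.2] grip 0.134 97.5629317728135
shift in present tool axes [-1.1 -0.2 95. ] | after turning [-1.2 -0.1 95. ] | turn units [0.   0.   0.06]
```

View pics/m3.png

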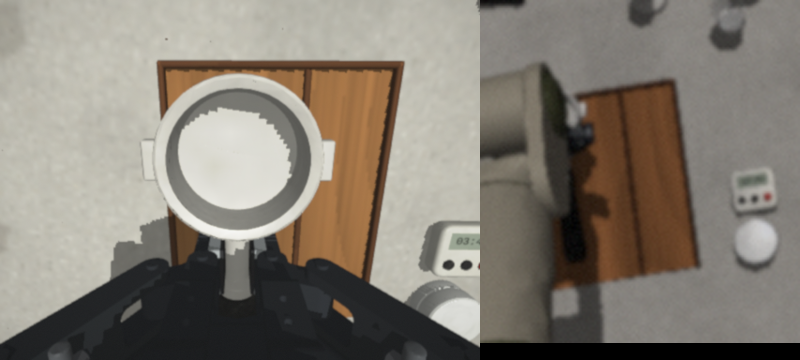

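Here the wrist view shows the tray's closed corners at (157,62) and (404,62), with the rib top at (308,70). The held portafilter hangs level above the wide lane, so I'll measure the tray from this view.

```bash
python3 - <<'E'
from h import *
np.set_printoptions(precision=1,suppress=True)
f=lambda u,v,z:px('w3',(u+.5)/.9375-.5,(v+.5)/.9375-.5,z)
A=f(157,61.5,12);B=f(404,61.5,12);print(A,B,np.linalg.norm(A-B),'exp 210')
d=(A-B)[:2];yaw=np.degrees(np.arctan2(d[1],d[0]))-90;print('yaw',yaw)
u=np.array([np.cos(np.radians(yaw)),np.sin(np.radians(yaw))]);v=np.array([-u[1],u[0]])
c=(A+B)[:2]/2-135*u;print('tray',c,'wide',c+38.5*v,'narrow',c-63.5*v,'rib@',(f(308,70,9)[:2]-c)@v, (f(367,280,12)[:2]-c)@v)
h=f(238,157,156);print('head',h,(h[:2]-c)@u,(h[:2]-c)@v)
t=c+38.5*v+30*u;need(t[0],t[1],28,yaw)
E
```

```text
[618.6 331.2  12. ] [655.2 127.2  12. ] 207.26242854921114 exp 210
yaw 10.155278506927502
tray [504.  205.4] wide [497.2 243.3] narrow [515.2 142.9] rib@ -24.30204160893381 -100.92169104169427
head [579.  255.4 156. ] 82.61904233784341 36.042215301077
t 9.52 pos [529.3 246.6 123.2] yaw 10.1 F [ 0.3 -0.6 -4.4] grip 0.137 97.56386305207798
shift in present tool axes [-2.1 -2.4 95.2] | after turning [-2.1 -2.4 95.2] | turn units [ 0.  0. -0.]
```

```bash
python3 -m inch '-1 -1.2 3 0 0 0;-1 -1.2 8 0 0 0;0 0 14 0 0 0;0 0 15 0 0 0;0 0 15 0 0 0;0 0 14 0 0 0;0 0 10 0 0 0;0 0 6 0 0 0;0 0 3 0 0 0;0 0 0 0 0 0'
python3 -m inch '0 0 1 0 0 0;0 0 1 0 0 0;0 0 1 0 0 0;0 0 1 0 0 0;0 0 1 0 0 0;0 0 1 0 0 0;0 0 0 0 0 0;0 0 0 0 0 0;0 0 0 0 0 0;0 0 0 0 0 0'
```

```text
time_s: 10.35
eef_pos: [526.8, 248.7, 34.9]
ee_rot: [0.0, 0.996, 0.088, -0.0]
force: [-0.4, -0.0, -4.2]
grip_width: 0.135
grip_force: 97.5
time_s: 11.18
eef_pos: [527.0, 248.7, 29.4]
ee_rot: [-0.0, 0.996, 0.088, 0.0]
force: [0.4, 0.6, -4.7]
grip_width: 0.137
grip_force: 97.6
```

```bash
python3 -m inch '0 0 0.5 0 0 0;0 0 0.5 0 0 0;0 0 0.5 0 0 0;0 0 0.5 0 0 0;0 0 0 0 0 0;0 0 0 0 0 0;0 0 0 0 0 0;0 0 0 0 0 0;0 0 0 0 0 0;0 0 0 0 0 0'
```

```text
time_s: 12.02
eef_pos: [527.2, 249.0, 28.3]
ee_rot: [-0.0, 0.996, 0.088, 0.001]
force: [-2.5, 0.5, 5.4]
grip_width: 0.138
grip_force: 99.0
```

```bash
python3 -m inch '0 0 0 0 0 0;0 0 0 0 0 0;0 0 0 0 0 0;0 0 0 0 0 0;0 0 0 0 0 0;0 0 0 0 0 0;0 0 -4 0 0 0;0 0 -8 0 0 0;0 0 -12 0 0 0;0 0 -20 0 0 0' 0.6 40
python3 -m inch '0 0 -20 0 0 0;0 0 -20 0 0 0;0 0 -20 0 0 0;0 0 -20 0 0 0;0 0 -10 0 0 0;0 0 0 0 0 0;0 0 0 0 0 0;0 0 0 0 0 0;0 0 0 0 0 0;0 0 0 0 0 0'
python3 - <<'E'
from h import *
grab('wrist','w4')
im=cv2.imread('pics/w4.png'); cv2.imwrite('pics/w4b.png',cv2.resize(im,(640,480),interpolation=cv2.INTER_CUBIC))
need(444.4,-228.6,120,-74.5)
E
```

```text
time_s: 12.85
eef_pos: [526.3, 248.6, 71.5]
ee_rot: [0.0, 0.996, 0.088, -0.001]
force: [-0.4, -0.1, -0.0]
grip_width: 0.599
grip_force: 0.0
time_s: 13.68
eef_pos: [526.6, 248.6, 160.3]
ee_rot: [0.0, 0.996, 0.088, -0.001]
force: [0.7, 0.7, 0.3]
grip_width: 0.599
grip_force: 0.0
t 13.73 pos [526.7 248.6 160.5] yaw 10.1 F [-0.5 -0.   0.5] grip 0.597 0.0
shift in present tool axes [-164.3  455.5   40.8] | after turning [437.9 206.8  40.5] | turn units [1.000e-02 1.000e-02 1.409e+01]
```

View pics/w4b.png

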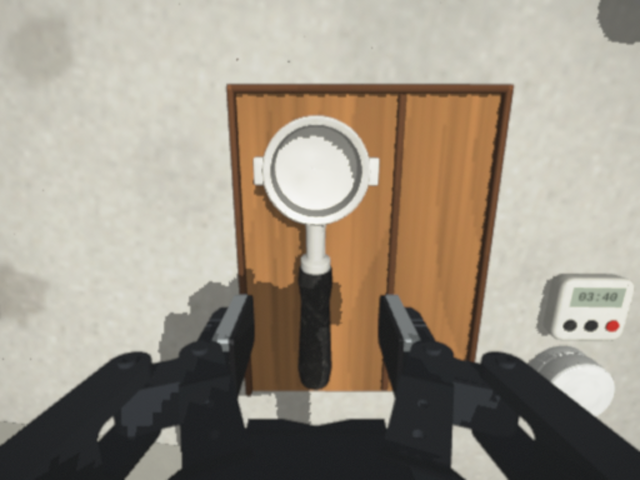

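The wrist view shows the portafilter lying straight in the wide lane, with its head at (316,170) towards the closed rim and its handle end at (314,385) inside the open end. Now I go to the brush.

```bash
python3 -m inch '-8 23 0 0 0 0;-8 23 0 0 0 0;-8 23 0 0 0 0;-8 23 0 0 0 0;-8 23 0 0 0 0;-8 23 0 0 0 0;-8 23 0 0 0 0;-8 23 0 0 0 0;-8 23 0 0 0 0;-8 23 0 0 0 0' 0.5
python3 -m inch '-8 23 0 0 0 0;-8 23 0 0 0 0;-8 23 0 0 0 0;-8 23 0 0 0 0;-8 23 0 0 0 0;-8 23 0 0 0 0;-8 23 0 0 0 0;-8 23 0 0 0 0;-8 23 0 0 0 0;-8 23 0 0 0 0'
python3 -m inch '0 0 0 0 0 1.1;0 0 0 0 0 1.1;0 0 0 0 0 1.1;0 0 0 0 0 1.1;0 0 0 0 0 1.1;0 0 0 0 0 1.1;0 0 0 0 0 1.1;0 0 0 0 0 1.1;0 0 0 0 0 1.1;0 0 0 0 0 1.1'
python3 -m inch '0 0 4 0 0 1.1;0 0 4 0 0 1.1;0 0 4 0 0 0.9;0 0 4 0 0 0;0 0 4 0 0 0;0 0 0 0 0 0;0 0 0 0 0 0;0 0 0 0 0 0;0 0 0 0 0 0;0 0 0 0 0 0'
python3 - <<'E'
from h import *
grab('wrist','w5')
im=cv2.imread('pics/w5.png'); cv2.imwrite('pics/w5b.png',cv2.resize(im,(800,600),interpolation=cv2.INTER_CUBIC))
need(444.4,-228.6,30,-74.5)
E
```

```text
time_s: 14.57
eef_pos: [487.9, 7.2, 161.0]
ee_rot: [-0.0, 0.996, 0.088, -0.0]
force: [0.2, 0.7, 0.6]
grip_width: 0.501
grip_force: 0.0
time_s: 15.4
eef_pos: [449.4, -233.3, 161.0]
ee_rot: [-0.0, 0.996, 0.088, -0.0]
force: [-0.9, 0.1, -0.7]
grip_width: 0.5
grip_force: 0.0
time_s: 16.23
eef_pos: [449.7, -232.1, 161.0]
ee_rot: [-0.0, 0.882, -0.471, -0.0]
force: [-0.7, -0.7, 0.7]
grip_width: 0.504
grip_force: 0.0
time_s: 17.07
eef_pos: [449.9, -232.2, 141.5]
ee_rot: [0.0, 0.796, -0.605, 0.0]
force: [0.6, -0.5, -0.1]
grip_width: 0.5
grip_force: 0.0
t 17.12 pos [ 449.9 -232.2  141.5] yaw -74.5 F [ 0.6 -0.3  0.4] grip 0.499 0.0
shift in present tool axes [ -5.    4.3 111.5] | after turning [ -4.9   4.3 111.5] | turn units [-0. -0. -0.]
```

View pics/w5b.png

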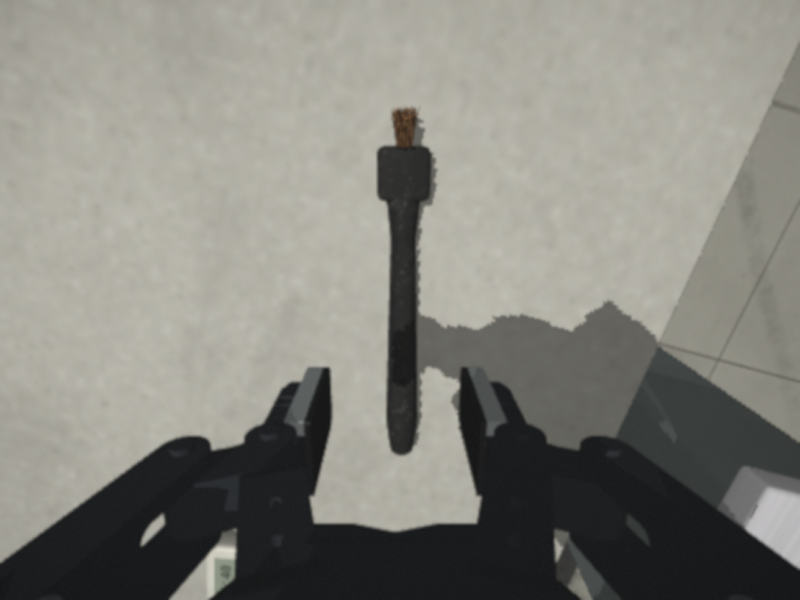

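The brush lies nearly straight ahead: handle end at (401,453), head block from (404,147) to (404,200), bristle tip at (404,108).

```bash
python3 - <<'E'
from h import *
f=lambda u,v,z:px('w5',u/1.5625-.2,v/1.5625-.2,z).round(1)
a=f(401,452,10);b=f(404,109,10);print(a,b,np.linalg.norm(a-b),(a+b)/2,np.degrees(np.arctan2(*(b-a)[1::-1])), f(404,173,20))
m=(a+b)/2;need(m[0],m[1],29,-74.5)
E
```

```text
[ 415.8 -122.9   10. ] [ 472.7 -331.1   10. ] 215.83523808683327 [ 444.25 -227.     10.  ] -74.71461411565147 [ 463.7 -298.8   20. ]
t 17.12 pos [ 449.9 -232.2  141.5] yaw -74.5 F [ 0.6 -0.3  0.4] grip 0.499 0.0
shift in present tool axes [ -6.5   4.  112.5] | after turning [ -6.5   4.  112.5] | turn units [-0. -0. -0.]
```

```bash
python3 -m inch '-3 2 6 0 0 0;-3.5 2 12 0 0 0;0 0 18 0 0 0;0 0 20 0 0 0;0 0 20 0 0 0;0 0 20 0 0 0;0 0 16 0 0 0;0 0 10 0 0 0;0 0 6 0 0 0;0 0 3 0 0 0' 0.5 40
python3 -m inch '0 0 2 0 0 0;0 0 2 0 0 0;0 0 1.5 0 0 0;0 0 0 0 0 0;0 0 0 0 0 0;0 0 0 0 0 0;0 0 0 0 0 0;0 0 0 0 0 0;0 0 0 0 0 0;0 0 0 0 0 0'
python3 -m inch '0 0 0 0 0 0;0 0 0 0 0 0;0 0 0 0 0 0;0 0 0 0 0 0;0 0 0 0 0 0;0 0 0 0 0 0;0 0 0 0 0 0;0 0 0 0 0 0;0 0 0 0 0 0;0 0 0 0 0 0' 0 40
```

```text
time_s: 17.95
eef_pos: [444.0, -226.8, 9.8]
ee_rot: [-0.0, 0.796, -0.606, -0.0]
force: [-0.3, 0.1, -0.0]
grip_width: 0.501
grip_force: 0.0
time_s: 18.78
eef_pos: [444.2, -227.0, 4.8]
ee_rot: [-0.0, 0.796, -0.606, 0.0]
force: [0.7, 0.6, 0.1]
grip_width: 0.498
grip_force: 0.0
time_s: 19.62
eef_pos: [444.3, -227.0, 4.9]
ee_rot: [-0.0, 0.796, -0.606, 0.0]
force: [-1.0, 1.1, 5.3]
grip_width: 0.22
grip_force: 39.7
```

```bash
python3 -m inch '0 0 -3 0 0 0;0 0 -8 0 0 0;0 0 -14 0 0 0;0 0 -18 0 0 0;0 0 -20 0 0 0;0 0 -20 0 0 0;0 0 -18 0 0 0;0 0 -12 0 0 0;0 0 -6 0 0 0;0 0 0 0 0 0'
python3 - <<'E'
from h import *
need(514,142.7,124,10.1)
E
```

```text
time_s: 20.45
eef_pos: [444.6, -227.2, 125.1]
ee_rot: [0.0, 0.796, -0.605, 0.001]
force: [0.1, 0.2, 0.2]
grip_width: 0.216
grip_force: 39.2
t 20.45 pos [ 444.6 -227.2  125.1] yaw -74.5 F [0.1 0.2 0.2] grip 0.216 39.22377850860357
shift in present tool axes [-338.  -165.6    0.6] | after turning [ 133.2 -352.     1.1] | turn units [  0.    -0.02 -14.1 ]
```

```bash
python3 -m inch '-5 -2.5 0 0 0 0;-12 -5.8 0 0 0 0;-20 -9.8 0 0 0 0;-20 -9.8 0 0 0 0;-20 -9.8 0 0 0 0;-20 -9.8 0 0 0 0;-20 -9.8 0 0 0 0;-20 -9.8 0 0 0 0;-20 -9.8 0 0 0 0;-20 -9.8 0 0 0 0'
python3 -m inch '-20 -9.8 0 0 0 0;-20 -9.8 0 0 0 0;-20 -9.8 0 0 0 0;-20 -9.8 0 0 0 0;-20 -9.8 0 0 0 0;-20 -9.8 0 0 0 0;-20 -9.8 0 0 0 0;-12 -5.8 0 0 0 0;-5 -2.5 0 0 0 0;-4 -2 0 0 0 0'
python3 -m inch '0 0 0 0 0 -0.5;0 0 0 0 0 -1;0 0 0 0 0 -1;0 0 0 0 0 -1;0 0 0 0 0 -1;0 0 0 0 0 -1;0 0 0 0 0 -1;0 0 0 0 0 -1;0 0 0 0 0 -1;0 0 0 0 0 -1'
python3 -m inch '0 0 0 0 0 -1;0 0 0 0 0 -1;0 0 0 0 0 -1;0 0 0 0 0 -1;0 0 0 0 0 -0.6;0 0 0 0 0 0;0 0 0 0 0 0;0 0 0 0 0 0;0 0 0 0 0 0;0 0 0 0 0 0'
python3 - <<'E'
from h import *
grab('wrist','w6')
im=cv2.imread('pics/w6.png'); cv2.imwrite('pics/w6b.png',cv2.resize(im,(640,480),interpolation=cv2.INTER_CUBIC))
need(514,142.7,9,10.1)
E
```

```text
time_s: 21.28
eef_pos: [479.9, -30.9, 122.9]
ee_rot: [0.0, 0.796, -0.605, -0.001]
force: [-0.7, 0.1, 0.1]
grip_width: 0.219
grip_force: 39.2
time_s: 22.12
eef_pos: [513.2, 134.4, 123.2]
ee_rot: [-0.005, 0.8, -0.6, -0.005]
force: [0.3, 0.4, -0.1]
grip_width: 0.216
grip_force: 39.2
time_s: 22.95
eef_pos: [513.5, 133.2, 123.5]
ee_rot: [-0.006, 0.989, -0.145, -0.001]
force: [-0.8, -0.9, 0.0]
grip_width: 0.217
grip_force: 39.2
time_s: 23.78
eef_pos: [513.7, 134.0, 123.7]
ee_rot: [-0.006, 0.996, 0.094, 0.0]
force: [-0.2, 0.3, 0.1]
grip_width: 0.219
grip_force: 39.2
t 23.83 pos [513.7 134.  123.7] yaw 10.8 F [ 0.3  0.3 -0.4] grip 0.219 39.22081544995308
shift in present tool axes [  1.7  -7.  114.8] | after turning [  1.8  -8.5 114.7] | turn units [-0.12 -0.02  0.11]
```

View pics/w6b.png

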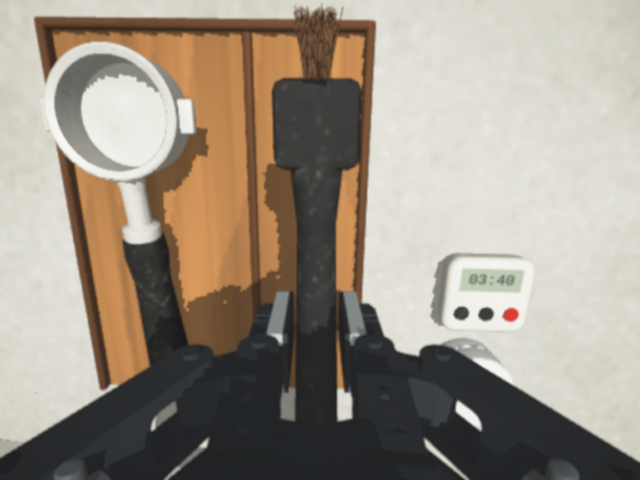

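The wrist view has the brush held above the narrow lane, between the rib at (248,33) and the right rim at (370,30). It sits about 8 mm too far right, with a slight tilt from the move, and I'll correct both.

```bash
python3 - <<'E'
from h import *
np.set_printoptions(precision=1,suppress=True)
f=lambda u,v,z:px('w6',(u+.5)/1.25-.5,(v+.5)/1.25-.5,z)
A=f(37,18,12);B=f(376,21,12);print(A,B,np.linalg.norm(A-B))
d=(A-B)[:2];yaw=np.degrees(np.arctan2(d[1],d[0]))-90;u=np.array([np.cos(np.radians(yaw)),np.sin(np.radians(yaw))]);v=np.array([-u[1],u[0]])
c=(A+B)[:2]/2-135*u;print(yaw,c,'narrow',c-63.5*v)
E
python3 -m inch '0 -3 3 -0.12 0 0.1;0 -3 5 0 0 0;0 -2.5 10 0 0 0;0.8 0 15 0 0 0;1 0 15 0 0 0;0 0 15 0 0 0;0 0 10 0 0 0;0 0 5 0 0 0;0 0 0 0 0 0;0 0 0 0 0 0'
python3 - <<'E'
from h import *
need(514,142.7,9,10.1)
E
```

```text
[619.  329.4  12. ] [655.2 126.   12. ] 206.60224405668967
10.108730807694656 [504.2 204. ] narrow [515.3 141.5]
time_s: 24.67
eef_pos: [514.3, 142.9, 46.0]
ee_rot: [-0.0, 0.996, 0.089, 0.001]
force: [0.1, 0.3, -0.7]
grip_width: 0.219
grip_force: 39.2
t 24.67 pos [514.3 142.9  46. ] yaw 10.2 F [ 0.1  0.3 -0.7] grip 0.219 39.21967852860689
shift in present tool axes [-0.4  0.2 37. ] | after turning [-0.3  0.2 37. ] | turn units [-0.   -0.02  0.02]
```

```bash
python3 -m inch '0 0 4 0 0 0;0 0 7 0 0 0;0 0 8 0 0 0;0 0 7 0 0 0;0 0 4 0 0 0;0 0 3 0 0 0;0 0 1 0 0 0;0 0 0.5 0 0 0;0 0 0 0 0 0;0 0 0 0 0 0'
python3 -m inch '0 0 0.5 0 0 0;0 0 0.5 0 0 0;0 0 0.5 0 0 0;0 0 0.5 0 0 0;0 0 0.5 0 0 0;0 0 0.3 0 0 0;0 0 0 0 0 0;0 0 0 0 0 0;0 0 0 0 0 0;0 0 0 0 0 0'
```

```text
time_s: 25.5
eef_pos: [514.3, 142.9, 11.5]
ee_rot: [-0.0, 0.996, 0.089, 0.001]
force: [0.2, -0.2, -0.8]
grip_width: 0.22
grip_force: 39.2
time_s: 26.33
eef_pos: [514.2, 142.9, 9.0]
ee_rot: [-0.0, 0.996, 0.089, 0.001]
force: [-1.8, -0.6, 6.3]
grip_width: 0.216
grip_force: 39.8
```

Contact. Next I open only a little, because the lane is narrow and the portafilter is close by, then rise.

```bash
python3 -m inch '0 0 0 0 0 0;0 0 0 0 0 0;0 0 0 0 0 0;0 0 0 0 0 0;0 0 0 0 0 0;0 0 -2 0 0 0;0 0 -4 0 0 0;0 0 -8 0 0 0;0 0 -12 0 0 0;0 0 -20 0 0 0' 0.33 40
python3 -m inch '0 0 -20 0 0 0;0 0 -20 0 0 0;0 0 -20 0 0 0;0 0 -20 0 0 0;0 0 -20 0 0 0;0 0 -20 0 0 0;0 0 -10 0 0 0;0 0 0 0 0 0;0 0 0 0 0 0;0 0 0 0 0 0'
python3 - <<'E'
from h import *
grab('wrist','w7')
im=cv2.imread('pics/w7.png'); cv2.imwrite('pics/w7b.png',cv2.resize(im,(640,480),interpolation=cv2.INTER_CUBIC))
E
```

```text
time_s: 27.17
eef_pos: [513.3, 142.8, 54.5]
ee_rot: [-0.0, 0.996, 0.089, -0.0]
force: [-0.3, 0.1, 0.5]
grip_width: 0.331
grip_force: 0.0
time_s: 28.0
eef_pos: [513.3, 142.7, 183.3]
ee_rot: [-0.0, 0.996, 0.089, 0.0]
force: [0.1, -0.2, 1.0]
grip_width: 0.329
grip_force: 0.0
```

View pics/w7b.png

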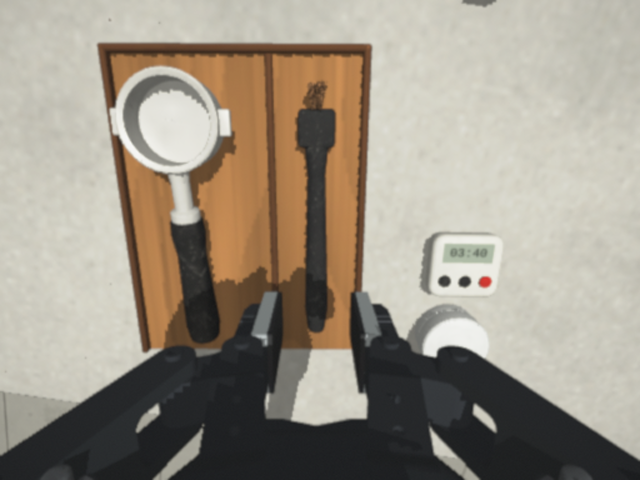

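The wrist view shows the brush centred in the narrow lane, with its head at (317,130) towards the closed rim. The portafilter looks slanted, from (168,120) to (203,335), probably from perspective, so I'll check that by calculation.

```bash
python3 - <<'E'
from h import *
f=lambda fn,u,v,z:px(fn,(u+.5)/1.25-.5,(v+.5)/1.25-.5,z)
for fn,h,e in(('w4',(316,170),(314,382)),('w7',(167,120),(203,335))):
    H=f(fn,*h,61);E=f(fn,*e,24);print(fn,H.round(1),E.round(1),np.degrees(np.arctan2(*(H-E)[1::-1])).round(1))
a=f('w7',317,328,14);b=f('w7',317,83,14);print(a,b,np.degrees(np.arctan2(*(b-a)[1::-1])))
E
```

```text
w4 [575.2 257.9  61. ] [390.5 226.8  24. ] 9.5
w7 [574.8 256.9  61. ] [392.  226.3  24. ] 9.5
[412.06718302 124.23020877  14.        ] [621.01075169 162.11781736  14.        ] 10.277734278639489
```

Perspective explains the slant: the portafilter's position hasn't changed, and both tools line up with their lanes.

```bash
python3 -c "
from rig import ctrl
print(ctrl.finish_job())"
```

```text
the job is handed in; nothing more can be done
None
```

The portafilter lies flat in the wide lane and the large brush flat in the narrow lane, heads at the closed end and handles towards the open end; I handed the job in at about 28 s without deliberately touching anything else, and no verdict was returned.

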